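# Change the plate on the decorating wheel

## Task

Change the plate on the painter's banding wheel: lift the hand-rest bar off its two posts and lay it down out of the way, slide the painted plate off the wheel fully onto the empty ware board, then slide the blank plate from the other ware board onto the wheel head, centred, and lay the bar back across its two posts, seated flat in both notches. The glaze is fresh, so push both plates along by the rim without lifting or tipping them, never let one plate knock the other, and leave the paint jar, brush pot and water cup alone.

Things in the scene. Friction and masses are not known exactly. Their poses are not given: they have to be found in the camera images.
- station: Fixed wooden base plank of the painting station, 300 x 100 x 14 mm, with a small banding wheel in the middle and a hand-rest post near each end. Origin on the bench under the wheel's axis; x axis along the plank from post to post, z up. Between the posts the way along y is free: the two ware boards lie at +y and -y, and plates cross the wheel in that direction.
- wheel_centre (a point): Centre of the upper face of the wheel head: an aluminium disc of 116 mm diameter with turned guide rings, its flat top 60 mm above the bench, level with both ware boards. The head turns freely about the vertical with slight friction.
- seat_a (a point): Middle of the flat seat on top of the post at station x = -110 mm, 105 mm above the bench. The post is 20 mm (x) by 50 mm (y); on each side of the seat, towards +y and -y, stands a cheek 12 mm high and 7 mm thick, making a notch 36 mm wide, open along x, for the 28 mm wide bar. A brace block at the post's foot is 74 mm wide (y) and 44 mm tall.
- seat_b (a point): The same on the other post, at station x = +110 mm.
- bar: Loose hand-rest bar of dark hardwood, 260 mm long (its x axis), 28 mm wide (y), 18 mm thick (z), about 100 g. Origin in the middle of its underside. At the start it lies in the notches of both posts, across and above the wheel, underside 105 mm above the bench.
- board_next: Fixed brown wooden ware board on bearers, 160 mm (x) by 270 mm (y), flat top 60 mm above the bench; carries the blank plate. Origin on the bench under the board's middle, y about parallel to the station's y. It lies on the +y or -y side of the wheel (varies); its near end is 3 to 13 mm from the edge of the wheel head, its middle about 200 mm from the wheel's axis.
- board_done: The same kind of fixed ware board, empty, on the other side of the wheel: the place for the painted plate. Origin on the bench under the board's middle, 160 mm (x) by 270 mm (y), flat top 60 mm above the bench.
- plate_done: Painted round ceramic plate, 140 mm across the rim, 20 mm high, flat foot of 76 mm diameter, sides flaring out to the rim, about 260 g. Origin in the middle of its underside, z up. At the start it stands on the wheel head. Pushed, it slides on wheel and board and stops where it is left.
- plate_next: Blank white ceramic plate of the same size and shape (140 mm across the rim, 20 mm high, foot 76 mm), not painted. Origin in the middle of its underside. At the start it stands near the middle of board_next.
- paint_jar: Bystander: closed glass jar, 56 mm diameter, 70 mm high, on the bench beyond the boards. Origin in the middle of its underside.
- brush_pot: Bystander: terracotta pot with brushes, 68 mm diameter, 85 mm high (brushes to about 160 mm), on the bench beyond the boards. Origin in the middle of its underside.
- water_cup: Bystander: white cup, 72 mm diameter, 75 mm high, on the bench on the robot's side of the boards. Origin in the middle of its underside.
Things that resemble listed ones, but are neither listed nor needed, are in the scene too. What is shaped like the plate_done but orange or yellow is not meant.

How it is judged:
On the way, in this order (a step that is already met when the one before it is completed fails the run):
1. the bar has been laid down clear of the wheel and its posts and let go (horizontal distance between bar and wheel_centre above 0.12 m and height (world z) of bar below 0.09 m and linear speed of bar below 0.02 m/s and contact force between bar and the fingers below 0.1 N), for 0.2 s.
2. the painted plate stands on the empty ware board, its whole foot on it (x of plate_done in the frame of board_done between -0.042 and 0.042 m and y of plate_done in the frame of board_done between -0.097 and 0.097 m and height (world z) of plate_done between 0.056 and 0.064 m and angle between plate_done's own z axis and vertical below 0.06 rad and linear speed of plate_done below 0.02 m/s), for 0.2 s.
3. the blank plate stands on the wheel head, centred (horizontal distance between plate_next and wheel_centre below 0.008 m and height (world z) of plate_next between 0.056 and 0.064 m and angle between plate_next's own z axis and vertical below 0.06 rad and linear speed of plate_next below 0.02 m/s), for 0.2 s.
At the end, for the whole second after the job is handed in: Painted plate flat on the formerly empty board, its whole foot on it; blank plate flat on the wheel head, within 8 mm of its centre; bar flat on both post seats inside the notches (underside 105 mm up within 3 mm, endways within 25 mm of even); all at rest and released (all of step 2 and all of step 3 and x of bar in the frame of station between -0.025 and 0.025 m and y of bar in the frame of station between -0.008 and 0.008 m and angle between the x axis of bar and the x axis of station, either way round below 0.1 rad and angle between bar's own z axis and vertical below 0.04 rad and height (world z) of bar between 0.102 and 0.108 m and linear speed of bar below 0.02 m/s); the robot touches nothing.
It fails at once if a plate is lifted more than 15 mm or tipped more than about 17 degrees (height (world z) of any of plate_done, plate_next above 0.075 m or angle between any of plate_done, plate_next's own z axis and vertical above 0.3 rad).
It fails at once if the two plates knock together (contact force between plate_done and plate_next above 0.3 N).
It fails at once if the paint jar, brush pot or water cup is moved more than 30 mm (distance of any of paint_jar, brush_pot, water_cup from where it was at the start of the episode above 0.03 m).
It also fails if it takes over 72 s, if anything falls off the work surface, if the arm or the gripper's body presses on something with over 40 N, if the wrist force passes 120 N, or if a joint passes its speed limit or range.

## Robot

A 6-joint arm with a two-finger parallel gripper is mounted at the origin on the work surface. World frame = base frame: x ahead of the robot, y to its left, z up, the work surface at z = 0. Lengths are in m, angles in rad, forces in N, time in s.
With the tool pointing down it reaches from about 0.325 to 0.9 m from the base axis. Payload 6.1 kg.
Tool frame: the origin (TCP) lies midway between the tips of the shut fingers; the grasp point (between the pads) lies 19 mm behind it (env.grasp_offset is the distance from the TCP to the grasp point, in m); z points along the fingers, x is the direction in which the jaws open and shut, and the axes are right-handed (so a half turn about z gives the same grasp; the last joint's range is limited). The gripper opens to 85 mm and grips with 20 to 120 N. Pads are 22 mm wide; open, the fingers measure 114 mm over their backs; the gripper's body (76 mm by 85 mm) begins 54 mm behind the grasp point. The pads swing forward as they close: fully open they stand 13 mm farther back than shut.
Start: joints at [1.048, 0.22, 1.526, -0, 1.395, -0.126], TCP at [0.242, 0.576, 0.231] pointing down, gripper open.
Joint ranges: [-2.98, 2.98], [-0.91, 2.08], [0.09, 2.57], [-1.24, 4.39], [0.2, 2.65], [-2.68, 2.68]. Speed limits (rad/s): [2.57, 2.57, 3.01, 3.14, 3.14, 3.14].

## Interface

Orientations are given as [roll, pitch, yaw] about the fixed x, y, z axes, in that order (R = Rz(yaw) Ry(pitch) Rx(roll)).
In Python, from station import get_obs, imaging, env gives the robot as it stands.
- The arm moves only by the tool apply_moves, never from a script. Its argument "increments" is a list that holds one entry, the list of rows, each a list of 5 numbers: the finger opening in cm, from 0 to 8.54, then the shift along the tool's x, y, z in cm, then the turn about the tool's z in degrees. A call has exactly 8 rows; each row shifts and turns the commanded pose from where the row before left it, along the tool's axes as they then stand; what a row does not reach is not made up. A row lasts 1/10 s, in which the tool goes at most 50 mm and 8.59 degrees, less where a joint would pass 70% of its speed; a pose out of reach is approached as far as the arm can. A call is refused whole if a number of a shift passes 5 or a number of a turn 8.59, either way. A call with a gripper value outside its range is refused whole. The fingers move at their own pace and stop on an object; "grip_force" is the grip in N (left out, the last holds). Time passes only in rows, so rows that do not move let the fingers close, or fill a call up. It gives the time, the measured TCP pose, the force and the opening at its end, in the units of the state.
- get_obs(): the state, without advancing time (a new reading comes with each control period).
- imaging.capture(name): name is "scene" or "side" or "wrist"; returns the picture (420x560x3 uint8, red, green, blue); there is no depth.
- imaging.camera_info(name): a dict with "intrinsics" (3x3 intrinsics, pixels), "dist_coeffs" ([k1, k2, p1, p2, k3] as OpenCV has them; the pictures are not rectified), "pose" (4x4, takes a point from camera to world coordinates); the wrist camera has in their place "T_tool_cam" (4x4, takes a point from camera to tool coordinates, whose origin is the TCP and whose axes are the tool frame's). Camera axes: x right, y down, z forward; pixel columns grow to the right and rows downward; lengths in m; the calibration is good to about 2 mm. A picture is of the moment at which its call begins: read the wrist's pose just before it. camera_info takes no time and is no camera call.
- env.close_job(): hands the job in, once; it reports no verdict.
The state is a dict: "t": time; "joints": joint angles; "joint_velocities": joint speeds; "joint_torque": joint torques, N m; "ee_pos": TCP position; "tool_rot": TCP orientation; "ft_force": force on the tool from outside, world axes, zero at the start; "torque": the same for the moment, N m; "grip_width": finger opening in m.
Only numpy, scipy, OpenCV 4.12 (cv2) and the standard library are available. Lean on these libraries where they do the work, as an engineer would, in place of code of your own. Each camera call takes 0.05 s, during which the arm holds its last target. There are 200 camera calls.

## Working session

There is one attempt and no reset: what is moved stays moved. The work goes in short steps, Python scripts to look and compute and a tool call to move; the robot and the scene stay as the last step left them, time stands still between calls to the robot, and variables do not carry over. Pictures are saved under pics/ and viewed, about 8 in all and at most 12, crops included, and the job is handed in when it is done.

Besides the shell and the picture viewer there is one more tool, called after "Call:" in YAML: its name, and indented under it one key for each argument. apply_moves: Moves the arm, as the interface text tells. Its arguments: {"type":"object","properties":{"increments":{"type":"array"},"grip_force":{"type":"number"}},"required":["increments"]}

```bash
mkdir -p pics; ls; cat > h.py <<'E'
import numpy as np, cv2
from scipy.spatial.transform import Rotation as R
from station import get_obs, imaging, env
def cam(name,o=None):
    i=imaging.camera_info(name)
    K=np.array(i["intrinsics"],float);d=np.array(i["dist_coeffs"],float)
    if "pose" in i: T=np.array(i["pose"],float)
    else:
        o=o or get_obs(); W=np.eye(4);W[:3,:3]=rot(o);W[:3,3]=o["ee_pos"];T=W@np.array(i["T_tool_cam"],float)
    return K,d,T
def rot(o):
    r=np.array(o["tool_rot"],float)
    return R.from_euler('xyz',r).as_matrix() if r.shape==(3,) else r
def px2w(c,uv,z):
    K,d,T=c
    p=cv2.undistortPoints(np.array(uv,float).reshape(-1,1,2),K,d).reshape(-1,2)
    r=np.c_[p,np.ones(len(p))]@T[:3,:3].T
    s=(z-T[2,3])/r[:,2]
    return T[:3,3]+r*s[:,None]
def w2px(c,P):
    K,d,T=c;Ti=np.linalg.inv(T)
    return cv2.projectPoints(np.array(P,float).reshape(-1,3),cv2.Rodrigues(Ti[:3,:3])[0],Ti[:3,3],K,d)[0].reshape(-1,2)
def snap(name,f):
    o=get_obs();im=imaging.capture(name);cv2.imwrite(f"pics/{f}.png",im[:,:,::-1]);return cam(name,o),im,o
E
python3 - <<'E'
from h import *
o=get_obs();print(o)
for n in("scene","side","wrist"):
    c,im,_=snap(n,n+"0");print(n,c[2].round(3).tolist(),c[0].round(1).tolist())
E
```

```text
pics
{'t': 0.0, 'joints': array([ 1.04785395e+00,  2.21212239e-01,  1.52759428e+00,  2.32714564e-05,
        1.39472161e+00, -1.26097626e-01]), 'joint_velocities': array([-7.90031273e-05,  3.99482883e-04, -1.64981932e-04, -1.57667831e-04,
       -2.91597608e-03,  8.49322318e-04]), 'joint_torque': array([-8.58342464e-04, -4.96903932e+01, -3.89388943e+01, -3.53779342e-04,
        1.12513141e-02,  7.53932852e-06]), 'ee_pos': array([0.24126111, 0.57590495, 0.23021677]), 'tool_rot': array([-3.14132652e+00,  1.91723034e-03,  1.17394774e+00]), 'ft_force': array([ 0.37723475, -0.549589  , -0.08256209]), 'torque': array([ 0.00658021,  0.05749473, -0.00388001]), 'grip_width': 0.08507400348305443}
scene [[-0.181, 0.672, -0.718, 1.422], [0.983, 0.122, -0.134, 0.132], [-0.002, -0.73, -0.683, 0.935], [0.0, 0.0, 0.0, 1.0]] [[518.3, 0.0, 270.2], [0.0, 518.3, 211.0], [0.0, 0.0, 1.0]]
side [[-0.989, -0.093, 0.116, 0.425], [-0.147, 0.718, -0.681, 0.727], [-0.02, -0.69, -0.723, 0.909], [0.0, 0.0, 0.0, 1.0]] [[385.3, 0.0, 284.4], [0.0, 385.3, 202.2], [0.0, 0.0, 1.0]]
wrist [[0.388, 0.882, 0.268, 0.173], [0.922, -0.37, -0.115, 0.604], [-0.003, 0.292, -0.956, 0.372], [0.0, 0.0, 0.0, 1.0]] [[308.7, 0.0, 276.8], [0.0, 308.7, 208.9], [0.0, 0.0, 1.0]]
```

View pics/scene0.png

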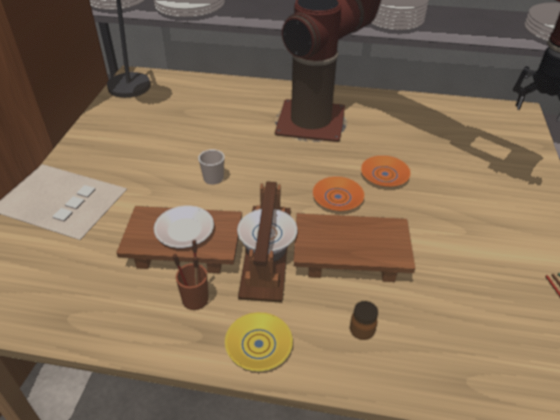

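View pics/side0.png

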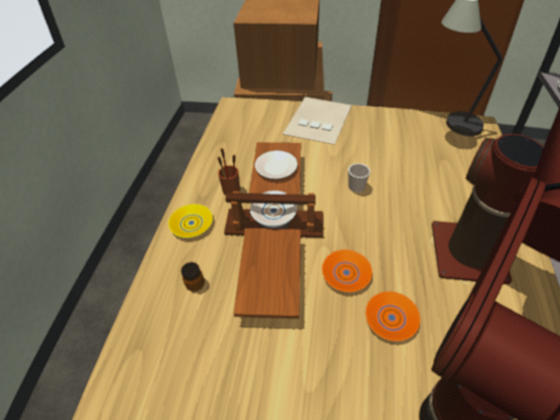

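The scene view shows the blank plate at (184,226) on the left (-y) board, the painted plate at (267,231) under the bar, which runs from (270,185) to (262,260), the empty board on the right, and the cup, pot and jar at (212,166), (193,290) and (365,320). The side view agrees. I'll zoom in on both for accurate pixels.

```bash
python3 - <<'E'
import cv2,numpy as np
a=cv2.imread('pics/scene0.png')[175:305,110:420]
a=cv2.resize(a,None,fx=2.58,fy=2.58,interpolation=cv2.INTER_CUBIC)
cv2.imwrite('pics/za.png',a)
b=cv2.imread('pics/side0.png')[135:325,210:350]
b=cv2.resize(b,None,fx=3.15,fy=3.15,interpolation=cv2.INTER_CUBIC)
cv2.imwrite('pics/zb.png',b);print(a.shape,b.shape)
E
```

```text
(335, 800, 3) (598, 441, 3)
```

View pics/za.png

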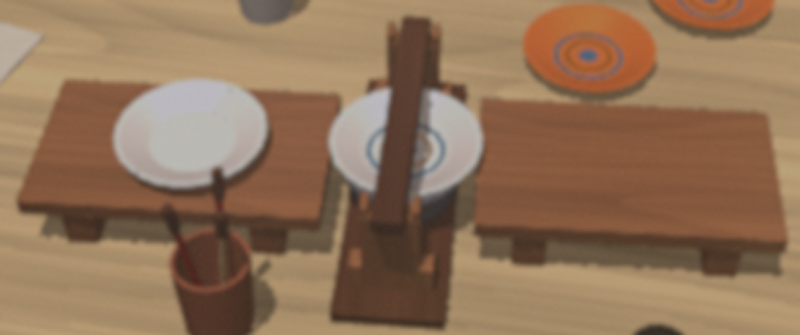

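View pics/zb.png

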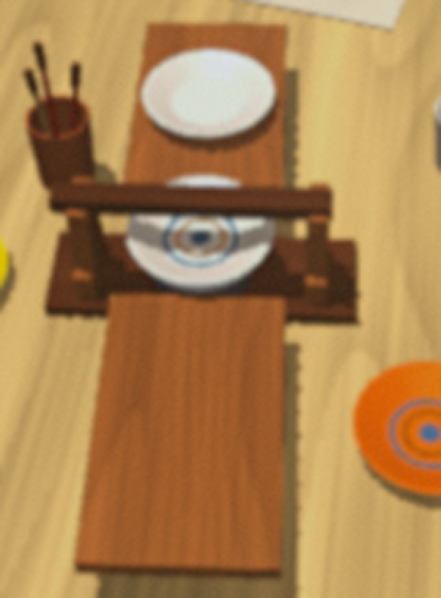

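```bash
python3 - <<'E'
from h import *
S=cam("scene");D=cam("side")
def a(uv,z): return px2w(S,np.array(uv)/2.5806+[110,175],z)[:,:2].round(4).tolist()
def b(uv,z): return px2w(D,np.array(uv)/3.15+[210,135],z)[:,:2].round(4).tolist()
print("bar a",a([(404,17),(430,19),(404,222),(373,220)],.123))
print("bar b",b([(52,183),(330,187),(330,204),(52,201)],.123))
print("next a",a([(65,82),(340,97),(320,218),(20,207)],.06)); print(" b",b([(147,25),(286,27)],.06))
print("done a",a([(481,100),(769,114),(784,240),(476,230)],.06)); print(" b",b([(112,294),(287,296),(282,570),(78,568)],.06))
print("plates a",a([(191,133),(406,142)],.08),"b",b([(208.5,93.5),(199.5,233.5)],.08))
print("cup",px2w(S,[(212,155)],.075),"pot",px2w(S,[(192,272)],.085),"jar",px2w(S,[(365,311)],.07))
E
```

```text
bar a [[0.4684, -0.0544], [0.4669, -0.0298], [0.7209, -0.0066], [0.7233, -0.0316]]
bar b [[0.7226, -0.027], [0.4684, -0.0544], [0.4664, -0.0329], [0.7167, -0.0044]]
next a [[0.549, -0.373], [0.522, -0.1068], [0.675, -0.0901], [0.7099, -0.3523]]
 b [[0.7026, -0.35], [0.5449, -0.3655]]
done a [[0.5021, 0.0261], [0.4725, 0.2954], [0.6282, 0.3065], [0.6643, 0.0454]]
 b [[0.6559, 0.0452], [0.4975, 0.0266], [0.4691, 0.2958], [0.6236, 0.3161]]
plates a [[0.6133, -0.2238], [0.5896, -0.0299]] b [[0.609, -0.218], [0.5852, -0.021]]
cup [[ 0.32704744 -0.23394406  0.075     ]] pot [[ 0.74708997 -0.1636456   0.085     ]] jar [[0.77119893 0.20536908 0.07      ]]
```

```bash
cat >> h.py <<'E'
def plan(xyz,yaw,o=None):
    o=o or get_obs();M=rot(o);y0=np.degrees(np.arctan2(M[1,0],M[0,0]))
    t=-((yaw-y0+180)%360-180)
    M2=R.from_euler('xyz',[np.pi,0,np.radians(yaw)]).as_matrix()
    d=np.array(xyz)-o["ee_pos"]
    print("t",round(o["t"],2),"tcp",np.round(o["ee_pos"],4),"yaw",y0.round(2),"turn",t.round(2),"| shift cm in final axes",(M2.T@d*100).round(2),"force",np.round(o["ft_force"],1),"w",round(o["grip_width"],4))
E
python3 - <<'E'
from h import *
plan([.5945,-.0305,.20],96)
S=cam("scene");D=cam("side")
print(px2w(S,[(338,193),(386,172)],.02),px2w(D,[(347,271)],.02))
E
```

```text
t 0.15 tcp [0.2413 0.576  0.2304] yaw 67.26 turn -28.74 | shift cm in final axes [-64.01  28.79   3.04] force [-0.3 -0.5 -0.8] w 0.0855
[[0.35987196 0.11922275 0.02      ]
 [0.24611625 0.24397892 0.02      ]] [[0.35904566 0.12546918 0.02      ]]
```

Call:
apply_moves:
  increments:
    - [[8.5,0,0,0,-7.2],[8.5,0,0,0,-7.2],[8.5,0,0,0,-7.2],[8.5,0,0,0,-7.14],[8.5,-3.2,1.44,0.15,0],[8.5,-3.2,1.44,0.15,0],[8.5,-3.2,1.44,0.15,0],[8.5,-3.2,1.44,0.15,0]]

```text
t: 0.95
ee_pos: [0.3125, 0.4538, 0.2248]
tool_rot: [-3.141, 0.001, 1.676]
ft_force: [-0.4, 0.1, -0.6]
grip_width: 0.0851
```

Call:
apply_moves:
  increments:
    - [[8.5,-3.2,1.44,0.15,0],[8.5,-3.2,1.44,0.15,0],[8.5,-3.2,1.44,0.15,0],[8.5,-3.2,1.44,0.15,0],[8.5,-3.2,1.44,0.15,0],[8.5,-3.2,1.44,0.15,0],[8.5,-3.2,1.44,0.15,0],[8.5,-3.2,1.44,0.15,0]]

```text
t: 1.75
ee_pos: [0.4539, 0.2112, 0.2131]
tool_rot: [-3.141, -0.0, 1.676]
ft_force: [1.2, 0.1, 0.3]
grip_width: 0.0851
```

Call:
apply_moves:
  increments:
    - [[8.5,-3.2,1.44,0.15,0],[8.5,-3.2,1.44,0.15,0],[8.5,-3.2,1.44,0.15,0],[8.5,-3.2,1.44,0.15,0],[8.5,-3.2,1.44,0.15,0],[8.5,-3.2,1.44,0.15,0],[8.5,-3.2,1.44,0.15,0],[8.5,-3.2,1.44,0.15,0]]

```text
t: 2.55
ee_pos: [0.5953, -0.0313, 0.2009]
tool_rot: [-3.141, -0.0, 1.675]
ft_force: [0.3, -0.1, 0.4]
grip_width: 0.0852
```

```bash
python3 - <<'E'
from h import *
plan([.5945,-.0305,.096],96)
c,im,o=snap("wrist","w1")
B=[(s*.13*.9945-q*.014*.105+.5945, s*.13*.105+q*.014*.9945-.0305,.123) for s in(-1,1) for q in(-1,1)]
print(w2px(c,B).round(0).tolist())
E
```

```text
t 2.55 tcp [ 0.5953 -0.0313  0.2009] yaw 95.99 turn -0.01 | shift cm in final axes [ 0.08 -0.07 10.49] force [ 0.3 -0.1  0.4] w 0.0852
[[257.0, 24.0], [301.0, 24.0], [263.0, 358.0], [295.0, 358.0]]
```

View pics/w1.png

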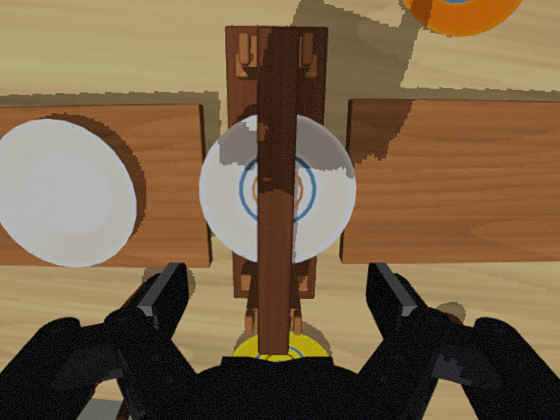

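The wrist view shows the bar from (278,28) to (274,354), within about 4 px of the prediction, and the posts' cheeks at (244/308,55) and (249/298,320). I'll descend, grasp and lift.

Call:
apply_moves:
  increments:
    - [[7,0.2,0,2,0],[7,0,0,2,0],[7,0,0,2,0],[7,0,0,2,0],[6,0,0,1.5,0],[6,0,0,1,0],[0,0,0,0,0],[0,0,0,0,0]]
  grip_force: 50

```text
t: 3.4
ee_pos: [0.595, -0.028, 0.0968]
tool_rot: [3.141, 0.0, 1.676]
ft_force: [-0.0, -0.0, -1.2]
grip_width: 0.0317
```

Call:
apply_moves:
  increments:
    - [[0,0,0,0,0],[0,0,0,0,0],[0,0,0,0,0],[0,0,0,0,0],[0,0,0,0,0],[0,0,0,0,0],[0,0,0,-0.5,0],[0,0,0,-0.5,0]]

```text
t: 4.2
ee_pos: [0.5951, -0.0294, 0.107]
tool_rot: [3.141, 0.002, 1.675]
ft_force: [0.2, -4.7, -3.5]
grip_width: 0.0274
```

```bash
python3 - <<'E'
from h import *
plan([.5945,-.0305,.2],96)
plan([.395,-.09,.2],6)
E
```

```text
t 4.2 tcp [ 0.5951 -0.0294  0.107 ] yaw 95.95 turn -0.05 | shift cm in final axes [-0.1  -0.07 -9.3 ] force [ 0.2 -4.7 -3.5] w 0.0274
t 4.2 tcp [ 0.5951 -0.0294  0.107 ] yaw 95.95 turn 89.95 | shift cm in final axes [-20.53   3.94  -9.3 ] force [ 0.2 -4.7 -3.5] w 0.0274
```

Call:
apply_moves:
  increments:
    - [[0,0,0,-2,0],[0,0,0,-2.3,0],[0,0,0,-2.5,0],[0,0,0,-2.5,0],[0,0,0,0,6],[0,0,0,0,7],[0,0,0,0,7],[0,0,0,0,7]]

```text
t: 5.0
ee_pos: [0.5953, -0.0279, 0.2007]
tool_rot: [3.14, -0.001, 1.199]
ft_force: [0.3, 1.0, -0.9]
grip_width: 0.027
```

Call:
apply_moves:
  increments:
    - [[0,0,0,0,7],[0,0,0,0,7],[0,0,0,0,7],[0,0,0,0,7],[0,0,0,0,7],[0,0,0,0,7],[0,0,0,0,7],[0,0,0,0,7]]

```text
t: 5.8
ee_pos: [0.5952, -0.0279, 0.2006]
tool_rot: [3.141, -0.002, 0.222]
ft_force: [-0.5, 0.0, -0.2]
grip_width: 0.027
```

Call:
apply_moves:
  increments:
    - [[0,0,0,0,7],[0,-2.5,0.5,0,0],[0,-3,0.6,0,0],[0,-3,0.6,0,0],[0,-3,0.6,0,0],[0,-3,0.6,0,0],[0,-3,0.6,0,0],[0,-3,0.4,0,0]]

```text
t: 6.6
ee_pos: [0.3943, -0.0886, 0.2004]
tool_rot: [3.14, -0.002, 0.105]
ft_force: [-0.3, -0.1, -0.6]
grip_width: 0.0272
```

```bash
python3 - <<'E'
from h import *
plan([.395,-.09,-.0055],6)
c,im,o=snap("wrist","w2")
# predicted: station points
c6,s6=.9945,.1045
def st(x,y,z): return [.5945+x*c6-y*s6,-.0305+x*s6+y*c6,z]
cv2.imwrite("pics/w2.png",im[:,:,::-1])
print(w2px(c,[st(0,0,.06),st(-.11,0,.105)]).round())
E
```

```text
t 6.6 tcp [ 0.3943 -0.0886  0.2004] yaw 6.02 turn 0.02 | shift cm in final axes [ 0.05  0.15 20.59] force [-0.3 -0.1 -0.6] w 0.0272
[[497. 158.]
 [400. 165.]]
```

View pics/w2.png

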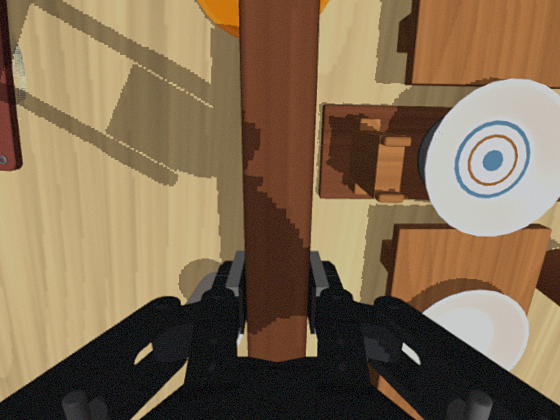

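The wrist view shows the bar held squarely along the image (x 243–313). The near post is at (385,165), the painted plate at (490,160) and the blank at (475,330). The floor below is free, so I'll lower it.

Call:
apply_moves:
  increments:
    - [[0,0,0.2,3,0],[0,0,0,3,0],[0,0,0,3,0],[0,0,0,3,0],[0,0,0,3,0],[0,0,0,2.5,0],[0,0,0,1.3,0],[0,0,0,0.7,0]]

```text
t: 7.45
ee_pos: [0.395, -0.09, 0.0038]
tool_rot: [-3.141, 0.0, 0.105]
ft_force: [-0.7, 0.1, -0.5]
grip_width: 0.0274
```

Call:
apply_moves:
  increments:
    - [[0,0,0,0,0],[0,0,0,0.1,0],[0,0,0,0.1,0],[0,0,0,0,0],[0,0,0,0,0],[0,0,0,0,0],[0,0,0,0,0],[0,0,0,0,0]]

```text
t: 8.25
ee_pos: [0.3951, -0.0902, 0.0023]
tool_rot: [3.142, -0.0, 0.105]
ft_force: [-0.8, 1.3, -1.6]
grip_width: 0.0273
```

Call:
apply_moves:
  increments:
    - [[0,0,0,0.1,0],[0,0,0,0.1,0],[0,0,0,0.1,0],[0,0,0,0,0],[0,0,0,0,0],[0,0,0,0,0],[0,0,0,0,0],[0,0,0,0,0]]

```text
t: 9.05
ee_pos: [0.3951, -0.0902, -0.0002]
tool_rot: [-3.141, 0.001, 0.105]
ft_force: [-4.0, 2.8, 9.1]
grip_width: 0.0274
```

Call:
apply_moves:
  increments:
    - [[3.2,0,0,-0.1,0],[3.8,0,0,0,0],[4.5,0,0,0,0],[4.5,0,0,0,0],[4.5,0,0,-1,0],[4.5,0,0,-3,0],[4.5,0,0,-4,0],[4.5,0,0,-4,0]]

```text
t: 9.85
ee_pos: [0.3945, -0.0899, 0.1219]
tool_rot: [-3.141, 0.001, 0.105]
ft_force: [0.8, 0.7, -0.3]
grip_width: 0.045
```

Call:
apply_moves:
  increments:
    - [[7,0,0,-3,0],[7,0,0,-3,0],[7,0,0,-2,0],[7,0,0,0,0],[7,0,0,0,0],[7,0,0,0,0],[7,0,0,0,0],[7,0,0,0,0]]

```text
t: 10.65
ee_pos: [0.3945, -0.0899, 0.1992]
tool_rot: [-3.14, 0.002, 0.105]
ft_force: [-0.1, 1.1, 0.6]
grip_width: 0.07
```

```bash
python3 - <<'E'
from h import *
cw,iw,o=snap("wrist","w3")
cs,is_,o=snap("scene","s3")
cd,id_,o=snap("side","d3")
a=cv2.resize(is_[160:310,150:420],None,fx=800/270,fy=800/270,interpolation=cv2.INTER_CUBIC)
cv2.imwrite("pics/za3.png",a[:,:,::-1]);print(a.shape)
plan([.395,-.09,0],6)
E
```

```text
(444, 800, 3)
t 10.8 tcp [ 0.3949 -0.0901  0.1998] yaw 6.01 turn 0.01 | shift cm in final axes [ 1.000e-02 -0.000e+00  1.998e+01] force [ 0.5 -0.6 -0.4] w 0.0699
```

View pics/w3.png

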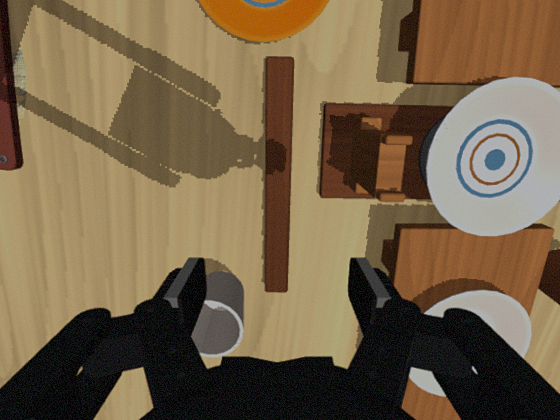

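```bash
python3 - <<'E'
from h import *
import h
o=get_obs();c=cam("wrist",o)
print(px2w(c,[(494,159)],.064), px2w(c,[(280,57),(277,292)],.018))
c6,s6=.9945,.1045
p=np.array([.589,-.027])
for y in(-.09,):
    plan([p[0]-y*s6,p[1]+y*c6,.12],6)
E
```

```text
[[ 0.58832466 -0.03281417  0.064     ]] [[ 0.38422731  0.03720933  0.018     ]
 [ 0.4079873  -0.21850356  0.018     ]]
t 10.8 tcp [ 0.3949 -0.0901  0.1998] yaw 6.01 turn 0.01 | shift cm in final axes [19.96  4.76  7.98] force [ 0.5 -0.6 -0.4] w 0.0699
```

Call:
apply_moves:
  increments:
    - [[8.5,2,0.4,0,0],[8.5,3,0.65,0,0],[8.5,3,0.65,0,0],[8.5,3,0.65,0,0],[8.5,3,0.65,0,0],[8.5,3,0.65,0,0],[8.5,2.84,0.6,0,0],[8.5,0,0,3,0]]

```text
t: 11.6
ee_pos: [0.6028, -0.1131, 0.1744]
tool_rot: [3.138, -0.01, 0.105]
ft_force: [0.0, 1.1, 0.5]
grip_width: 0.0848
```

Call:
apply_moves:
  increments:
    - [[8.5,0,0,3,0],[8.5,0,0,3,0],[8.5,0,0,2,0],[8.5,0,0,1.5,0],[8.5,0,0,1.2,0],[8.5,0,0,0.7,0],[8.5,0,0,0,0],[8.5,0,0,0,0]]

```text
t: 12.4
ee_pos: [0.5976, -0.1119, 0.0572]
tool_rot: [3.141, -0.001, 0.105]
ft_force: [-0.1, -0.1, 0.3]
grip_width: 0.0849
```

```bash
python3 - <<'E'
from h import *
plan([.5966,-.1116,.056],6)
c,im,o=snap("wrist","w4")
E
```

```text
t 12.4 tcp [ 0.5976 -0.1119  0.0572] yaw 6.01 turn 0.01 | shift cm in final axes [-0.09 -0.04  0.12] force [-0.1 -0.1  0.3] w 0.0849
```

View pics/w4.png

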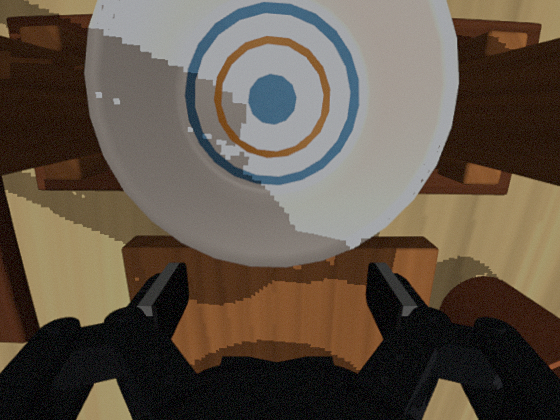

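The view shows the painted plate's centre at (272,98) and the fingers symmetric about x≈277, just behind the rim. I'll push it gently.

Call:
apply_moves:
  increments:
    - [[8.5,-0.05,-0.5,0.1,0],[8.5,0,-0.5,0,0],[8.5,0,-0.5,0,0],[8.5,0,-0.8,0,0],[8.5,0,-1.1,0,0],[8.5,0,-1.1,0,0],[8.5,0,-1.1,0,0],[8.5,0,-1.1,0,0]]

```text
t: 13.25
ee_pos: [0.5894, -0.0441, 0.0555]
tool_rot: [3.141, -0.0, 0.105]
ft_force: [-0.4, -2.5, 2.5]
grip_width: 0.0851
```

Call:
apply_moves:
  increments:
    - [[8.5,0,-1.1,0,0],[8.5,0,-1.1,0,0],[8.5,0,-1.1,0,0],[8.5,0,-1.1,0,0],[8.5,0,-1.1,0,0],[8.5,0,-1.1,0,0],[8.5,0,-1.1,0,0],[8.5,0,-1.1,0,0]]

```text
t: 14.05
ee_pos: [0.5801, 0.0433, 0.0553]
tool_rot: [3.142, 0.0, 0.105]
ft_force: [0.8, -3.5, 2.1]
grip_width: 0.0851
```

```bash
python3 - <<'E'
from h import *
plan([.5966,-.1116,.056],6)
c,im,o=snap("wrist","w5");snap("scene","s5")
hsv=cv2.cvtColor(im,cv2.COLOR_RGB2HSV)
m=cv2.inRange(hsv,(95,90,60),(120,255,255))
n,l,s,ce=cv2.connectedComponentsWithStats(m)
for i in range(1,n):
    if s[i,4]>150: print(s[i],ce[i].round(1),px2w(c,[ce[i]],.064).round(4))
E
```

```text
t 14.05 tcp [0.5801 0.0433 0.0553] yaw 6.0 turn 0.0 | shift cm in final axes [ 0.03 15.58 -0.07] force [ 0.8 -3.5  2.1] w 0.0851
[ 194   47  170  174 4192] [279.9 126.6] [[0.574  0.1122 0.064 ]]
[ 256  116   47   47 1660] [279.1 139.2] [[0.5742 0.107  0.064 ]]
```

Call:
apply_moves:
  increments:
    - [[8.5,0,-0.9,0,0],[8.5,0,-1,0,0],[8.5,0,-1,0,0],[8.5,0,-1,0,0],[8.5,0,-0.8,0,0],[8.5,0,-0.6,0,0],[8.5,0,-0.4,0,0],[8.5,0,-0.2,0,0]]

```text
t: 14.95
ee_pos: [0.5738, 0.1015, 0.0552]
tool_rot: [3.142, 0.0, 0.105]
ft_force: [-0.3, -1.4, -0.5]
grip_width: 0.0845
```

Call:
apply_moves:
  increments:
    - [[8.5,0,0.5,0,0],[8.5,0,1,0,0],[8.5,0,1,-2,0],[8.5,0,2,-3,0],[8.5,0,3,-3,0],[8.5,0,3,-3,0],[8.5,0,3,-2,0],[8.5,0,3,0,0]]

```text
t: 15.75
ee_pos: [0.5936, -0.0658, 0.19]
tool_rot: [3.139, -0.007, 0.104]
ft_force: [0.6, 0.0, -0.3]
grip_width: 0.0851
```

Call:
apply_moves:
  increments:
    - [[8.5,0,3,-1,0],[8.5,0,3,0,0],[8.5,0,2,0,0],[8.5,0,1,0,0],[8.5,0,0,0,0],[8.5,0,0,0,0],[8.5,0,0,0,0],[8.5,0,0,0,0]]

```text
t: 16.55
ee_pos: [0.6007, -0.1513, 0.1953]
tool_rot: [-3.141, 0.0, 0.106]
ft_force: [0.5, 0.3, 0.7]
grip_width: 0.0852
```

```bash
python3 - <<'E'
from h import *
plan([.5966,-.1116,.056],6)
c,im,o=snap("wrist","w6")
cs,is_,_=snap("scene","s6");cd,id_,_=snap("side","d6")
a=cv2.resize(is_[175:305,110:420],None,fx=2.5806,fy=2.5806,interpolation=cv2.INTER_CUBIC)
b=cv2.resize(im,(400,300));d=cv2.resize(id_[110:335,190:490],(400,300),interpolation=cv2.INTER_CUBIC)
cv2.imwrite("pics/c6.png",np.vstack([a[:300],np.hstack([b,d])])[:,:,::-1])
E
```

```text
t 16.55 tcp [ 0.6007 -0.1513  0.1953] yaw 6.09 turn 0.09 | shift cm in final axes [ 1.000e-02 -3.990e+00  1.393e+01] force [0.5 0.3 0.7] w 0.0852
```

View pics/c6.png

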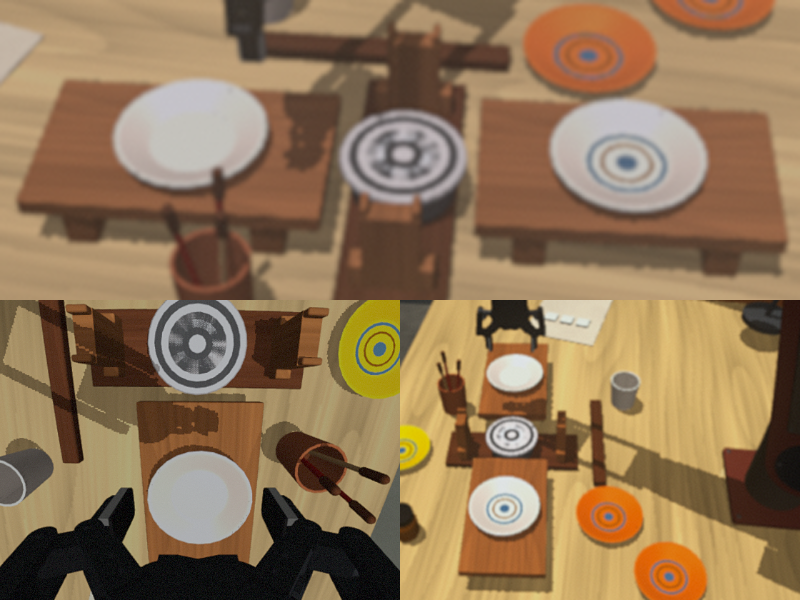

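The composite shows the painted plate well inside the +y board and the bar flat on the bench. The wheel head is bare, at about (276,60) in the full-size wrist picture, and the blank is at about (279,278). I'll fit both and compute the push.

```bash
cat > fit.py <<'E'
from h import *
def ell(im,box,thr=105,sat=70):
    x0,y0,x1,y1=box;hsv=cv2.cvtColor(im,cv2.COLOR_RGB2HSV)
    m=np.zeros(im.shape[:2],np.uint8)
    m[y0:y1,x0:x1]=((hsv[y0:y1,x0:x1,2]>thr)&(hsv[y0:y1,x0:x1,1]<sat))*255
    m=cv2.morphologyEx(m,cv2.MORPH_OPEN,np.ones((3,3),np.uint8))
    cs=cv2.findContours(m,cv2.RETR_EXTERNAL,cv2.CHAIN_APPROX_NONE)[0]
    k=cv2.convexHull(max(cs,key=cv2.contourArea))[:,0]
    return k[(k[:,0]>x0+1)&(k[:,0]<x1-2)&(k[:,1]>y0+1)&(k[:,1]<y1-2)]
def circ(c,k,z):
    p=px2w(c,k,z)[:,:2]
    from scipy.optimize import least_squares
    f=least_squares(lambda q:np.hypot(*(p-q[:2]).T)-q[2],[*p.mean(0),.06],loss='soft_l1',f_scale=.001)
    return f.x.round(4),round(float(np.abs(f.fun).mean()),4)
E
python3 - <<'E'
from fit import *
o=get_obs();im=cv2.imread('pics/w6.png')[:,:,::-1];c=cam("wrist",o)
print("wrist wheel",circ(c,ell(im,(195,0,365,135)),.06),"plate",circ(c,ell(im,(195,195,365,350)),.08))
im=cv2.imread('pics/s6.png')[:,:,::-1];S=cam("scene")
print("scene wheel",circ(S,ell(im,(238,212,296,250)),.06),"next",circ(S,ell(im,(150,200,220,250)),.08),"done",circ(S,ell(im,(315,208,390,262)),.08))
im=cv2.imread('pics/d6.png')[:,:,::-1];D=cam("side")
print("side wheel",circ(D,ell(im,(250,195,300,232)),.06),"next",circ(D,ell(im,(250,145,304,184)),.08),"done",circ(D,ell(im,(236,235,302,296)),.08))
E
```

```text
wrist wheel (array([ 0.5875, -0.0356,  0.042 ]), 0.0001) plate (array([ 0.6108, -0.2267,  0.0692]), 0.0001)
scene wheel (array([ 0.5862, -0.0346,  0.0605]), 0.0005) next (array([ 0.6095, -0.2263,  0.0711]), 0.0006) done (array([0.5664, 0.1665, 0.0713]), 0.0008)
side wheel (array([ 0.588 , -0.0313,  0.06  ]), 0.0006) next (array([ 0.6113, -0.2225,  0.0707]), 0.0007) done (array([0.5677, 0.169 , 0.07  ]), 0.0004)
```

Call:
apply_moves:
  increments:
    - [[8.5,0,0,0,-0.9],[8.5,0.07,2,0,0],[8.5,0,3,0,0],[8.5,0,3,0,0],[8.5,0,3,0,0],[8.5,0,3,0,0],[8.5,0,1.5,0,0],[8.5,0,0.46,0,0]]

```text
t: 17.5
ee_pos: [0.6202, -0.313, 0.1949]
tool_rot: [3.142, 0.0, 0.118]
ft_force: [-0.2, 0.8, 0.1]
grip_width: 0.0848
```

Call:
apply_moves:
  increments:
    - [[8.5,0,0,2.5,0],[8.5,0,0,3,0],[8.5,0,0,3,0],[8.5,0,0,2.5,0],[8.5,0,0,1.5,0],[8.5,0,0,1,0],[8.5,0,0,0.45,0],[8.5,0,0,0,0]]

```text
t: 18.3
ee_pos: [0.6209, -0.3108, 0.0561]
tool_rot: [3.141, -0.0, 0.121]
ft_force: [0.1, 0.5, 0.3]
grip_width: 0.0848
```

```bash
python3 - <<'E'
from h import *
plan([.6208,-.3096,.0555],6.95)
c,im,o=snap("wrist","w7")
from fit import *
try: print(circ(c,ell(im,(60,0,500,262)),.08))
except Exception as e: print(e)
E
```

```text
t 18.3 tcp [ 0.6209 -0.3108  0.0561] yaw 6.92 turn -0.03 | shift cm in final axes [ 0.01 -0.12  0.06] force [0.1 0.5 0.3] w 0.0848
(array([ 0.6114, -0.2267,  0.0683]), 0.0001)
```

Call:
apply_moves:
  increments:
    - [[8.5,0,-0.5,0.05,0],[8.5,0,-0.5,0,0],[8.5,0,-0.6,0,0],[8.5,0,-0.9,0,0],[8.5,0,-1.1,0,0],[8.5,0,-1.1,0,0],[8.5,0,-1.1,0,0],[8.5,0,-1.1,0,0]]

```text
t: 19.15
ee_pos: [0.6124, -0.2416, 0.0556]
tool_rot: [3.141, -0.0, 0.121]
ft_force: [0.7, -3.3, 1.4]
grip_width: 0.0849
```

Call:
apply_moves:
  increments:
    - [[8.5,0,-1.1,0,0],[8.5,0,-1.1,0,0],[8.5,0,-1.1,0,0],[8.5,0,-1.1,0,0],[8.5,0,-1.1,0,0],[8.5,0,-1.1,0,0],[8.5,0,-1.1,0,0],[8.5,0,-1.1,0,0]]

```text
t: 19.95
ee_pos: [0.6016, -0.1542, 0.0554]
tool_rot: [3.142, -0.0, 0.12]
ft_force: [-0.0, -3.4, 2.8]
grip_width: 0.0854
```

Call:
apply_moves:
  increments:
    - [[8.5,0,-1,0,0],[8.5,0,-1,0,0],[8.5,0,-0.8,0,0],[8.5,0,-0.6,0,0],[8.5,0,-0.3,0,0],[8.5,0,-0.1,0,0],[8.5,0,0,0,0],[8.5,0,0,0,0]]

```text
t: 20.75
ee_pos: [0.597, -0.1172, 0.0552]
tool_rot: [-3.141, 0.0, 0.12]
ft_force: [0.5, -2.4, 2.2]
grip_width: 0.0848
```

```bash
python3 - <<'E'
from fit import *
plan([.5953,-.1,.0555],6.95)
c,im,o=snap("wrist","w8");cs,s,_=snap("scene","s8");cd,d,_=snap("side","d8")
for n,a in (("w",(c,ell(im,(60,0,500,262)))),("s",(cs,ell(s,(225,200,305,262)))),("d",(cd,ell(d,(240,188,304,240))))): print(n,circ(*a,.08))
E
```

```text
t 20.75 tcp [ 0.597  -0.1172  0.0552] yaw 6.89 turn -0.06 | shift cm in final axes [ 0.03 -1.73 -0.03] force [ 0.5 -2.4  2.2] w 0.0848
w (array([ 0.5903, -0.0535,  0.068 ]), 0.0003)
s (array([ 0.5924, -0.0428,  0.0739]), 0.0034)
d (array([ 0.586 , -0.0312,  0.075 ]), 0.0035)
```

Call:
apply_moves:
  increments:
    - [[8.5,0,-0.3,0,0],[8.5,0,-0.4,0,0],[8.5,0,-0.4,0,0],[8.5,0,-0.3,0,0],[8.5,0,-0.2,0,0],[8.5,0,-0.1,0,0],[8.5,0,-0.07,0,0],[8.5,0,0,0,0]]

```text
t: 21.7
ee_pos: [0.5949, -0.0996, 0.0553]
tool_rot: [-3.141, 0.0, 0.121]
ft_force: [-0.2, -1.6, 2.1]
grip_width: 0.0849
```

```bash
python3 - <<'E'
from fit import *
plan([.5953,-.1,.0555],6.95)
c,im,o=snap("wrist","w9")
print(circ(c,ell(im,(60,0,500,262)),.08))
E
```

```text
t 21.7 tcp [ 0.5949 -0.0996  0.0553] yaw 6.91 turn -0.04 | shift cm in final axes [ 0.03  0.05 -0.02] force [-0.2 -1.6  2.1] w 0.0849
(array([ 0.5886, -0.0355,  0.0675]), 0.0006)
```

Call:
apply_moves:
  increments:
    - [[8.5,0,0.5,0,0],[8.5,0,1,0,0],[8.5,0,1,-1,0],[8.5,0,0,-3,0],[8.5,0,0,-3,0],[8.5,0,0,-3,0],[8.5,0,0,-3,0],[8.5,0,0,-1.5,0]]

```text
t: 22.55
ee_pos: [0.5995, -0.1257, 0.2044]
tool_rot: [3.139, -0.005, 0.12]
ft_force: [0.6, -0.7, -0.6]
grip_width: 0.0849
```

Call:
apply_moves:
  increments:
    - [[7,-2,-0.5,0,0.9],[7,-3,-0.9,0,0],[7,-3,-0.9,0,0],[7,-3,-0.9,0,0],[7,-3,-0.9,0,0],[7,-3,-0.9,0,0],[7,-3,-0.5,0,0],[7,0,0,0,0]]

```text
t: 23.35
ee_pos: [0.3905, -0.0907, 0.1996]
tool_rot: [-3.141, 0.002, 0.104]
ft_force: [0.6, 0.7, -0.6]
grip_width: 0.0699
```

```bash
python3 - <<'E'
from fit import *
c,im,o=snap("wrist","w10");cs,s,_=snap("scene","s10");cd,d,_=snap("side","d10")
plan([.395,-.09,0.0],6)
a=cv2.resize(s[175:305,110:420],None,fx=2.5806,fy=2.5806,interpolation=cv2.INTER_CUBIC)
b=cv2.resize(im,(400,300));e=cv2.resize(d[110:335,190:490],(400,300),interpolation=cv2.INTER_CUBIC)
cv2.imwrite("pics/c10.png",np.vstack([a[:300],np.hstack([b,e])])[:,:,::-1])
for n,a in (("s",(cs,ell(s,(225,200,305,262),140,45))),("d",(cd,ell(d,(240,188,304,240),140,45)))): print(n,circ(*a,.08))
k=ell(im,(400,60,559,250));print("w",circ(c,k,.08))
E
```

```text
t 23.5 tcp [ 0.3939 -0.0915  0.2007] yaw 5.97 turn -0.03 | shift cm in final axes [ 0.13 -0.13 20.07] force [-0.1 -0.3  1. ] w 0.0696
s (array([ 0.5859, -0.0359,  0.0695]), 0.0004)
d (array([ 0.588 , -0.0322,  0.0696]), 0.0006)
w (array([ 0.5865, -0.0367,  0.069 ]), 0.0002)
```

View pics/c10.png

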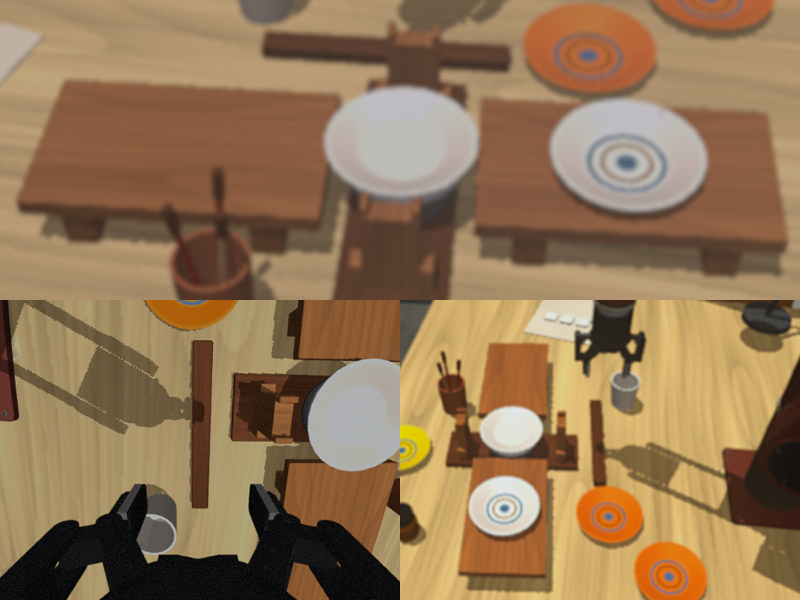

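Per camera, the blank plate is within about 1.5 mm of the wheel centre: scene (-0.3,-1.3) mm, side (0,-0.9) mm. The bar lies at (0.396,-0.091). Next I'll regrasp it and work out the seat positions from the first wrist picture.

Call:
apply_moves:
  increments:
    - [[7,0.2,-0.08,3,0],[6,0,0,3,0],[5.5,0,0,3,0],[5,0,0,3,0],[5,0,0,3,0.6],[5,0,0,2.5,0],[5,0,0,1.5,0],[5,0,0,0.8,0]]

```text
t: 24.3
ee_pos: [0.3948, -0.0898, 0.0005]
tool_rot: [-3.14, 0.003, 0.094]
ft_force: [0.3, -0.0, -0.5]
grip_width: 0.05
```

Call:
apply_moves:
  increments:
    - [[4,0,0,0,0],[0,0,0,0,0],[0,0,0,0,0],[0,0,0,0,0],[0,0,0,0,0],[0,0,0,0,0],[0,0,0,0,0],[0,0,0,0,0]]
  grip_force: 50

```text
t: 25.1
ee_pos: [0.3957, -0.0903, 0.0029]
tool_rot: [3.141, -0.001, 0.094]
ft_force: [-1.2, 0.2, 6.1]
grip_width: 0.0266
```

```bash
python3 - <<'E'
from h import *
plan([.5875,-.035,.2],96)
o={"ee_pos":np.array([.5953,-.0313,.2009]),"tool_rot":np.array([-3.141,0,1.6753])}
c=cam("wrist",o)
print(px2w(c,[(244,55),(308,55),(249,320),(298,320)],.117).round(4))
print(px2w(c,[(258,28),(298,28),(289,354),(259,354)],.123).round(4))
c6,s6=np.cos(np.radians(6)),np.sin(np.radians(6))
for x in(-.11,.11):
  for y in (-.0215,.0215): print(w2px(c,[(.5875+x*c6-y*s6,-.035+x*s6+y*c6,.117)]).round(0))
E
```

```text
t 25.1 tcp [ 0.3957 -0.0903  0.0029] yaw 5.41 turn -90.59 | shift cm in final axes [  3.49  19.65 -19.71] force [-1.2  0.2  6.1] w 0.0266
[[ 0.4855 -0.065   0.117 ]
 [ 0.4811 -0.0224  0.117 ]
 [ 0.6928 -0.0456  0.117 ]
 [ 0.6884 -0.0035  0.117 ]]
[[ 0.4696 -0.0567  0.123 ]
 [ 0.467  -0.0312  0.123 ]
 [ 0.7201 -0.0078  0.123 ]
 [ 0.7228 -0.034   0.123 ]]
[[240.  46.]]
[[305.  46.]]
[[249. 326.]]
[[299. 326.]]
```

Call:
apply_moves:
  increments:
    - [[0,0,0,-1,0],[0,0,0,-3,0],[0,0,0,-3,0],[0,0,0,-3,0],[0,0,0,-3,0],[0,0,0,-3,0],[0,0,0,-2.7,0],[0,0,0,-1,0]]

```text
t: 25.9
ee_pos: [0.3964, -0.0906, 0.2025]
tool_rot: [3.139, -0.004, 0.094]
ft_force: [-0.2, -0.2, -1.1]
grip_width: 0.0267
```

Call:
apply_moves:
  increments:
    - [[0,3,-0.1,0,0],[0,3,-0.1,0,0],[0,3,-0.1,0,0],[0,3,-0.1,0,0],[0,3,-0.1,0,0],[0,3,-0.1,0,0],[0,1,-0.1,0,-5],[0,0,0,0,-7]]

```text
t: 26.7
ee_pos: [0.5842, -0.0647, 0.1975]
tool_rot: [-3.14, 0.002, 0.309]
ft_force: [-1.2, 0.1, -0.4]
grip_width: 0.0266
```

Call:
apply_moves:
  increments:
    - [[0,0,0,0,-7],[0,0,0,0,-7],[0,0,0,0,-7],[0,0,0,0,-7],[0,0,0,0,-7],[0,0,0,0,-7],[0,0,0,0,-7],[0,0,0,0,-7]]

```text
t: 27.5
ee_pos: [0.5828, -0.065, 0.1978]
tool_rot: [-3.139, 0.0, 1.286]
ft_force: [-0.0, 0.9, -2.1]
grip_width: 0.0268
```

Call:
apply_moves:
  increments:
    - [[0,0,0,0,-7],[0,0,0,0,-7],[0,0,0,0,-5],[0,0,0,0,-2.94],[0,0,0,0,0],[0,0,0,0,0],[0,0,0,0,0],[0,0,0,0,0]]

```text
t: 28.3
ee_pos: [0.5836, -0.0652, 0.1991]
tool_rot: [-3.141, -0.0, 1.663]
ft_force: [-0.8, -0.2, -1.0]
grip_width: 0.0268
```

```bash
python3 - <<'E'
from h import *
plan([.588,-.0345,.125],95.35)
E
```

```text
t 28.3 tcp [ 0.5836 -0.0652  0.1991] yaw 95.31 turn -0.04 | shift cm in final axes [3.01 0.73 7.41] force [-0.8 -0.2 -1. ] w 0.0268
```

Call:
apply_moves:
  increments:
    - [[0,1,0.3,0,0],[0,1,0.3,0,0],[0,1,0.13,0,0],[0,0,0,2,0],[0,0,0,2.4,0],[0,0,0,2,0],[0,0,0,0,0],[0,0,0,0,0]]

```text
t: 29.1
ee_pos: [0.5881, -0.034, 0.1354]
tool_rot: [-3.141, -0.0, 1.665]
ft_force: [-0.2, 0.6, -1.0]
grip_width: 0.027
```

```bash
python3 - <<'E'
from h import *
plan([.588,-.0345,.108],95.35)
c,im,o=snap("wrist","w11");cd,d,_=snap("side","d11")
b=cv2.resize(im,(800,600),interpolation=cv2.INTER_CUBIC)[:,200:600];e=cv2.resize(d[180:255,255-30:345],(400,250),interpolation=cv2.INTER_CUBIC)
f=np.zeros((600,400,3),np.uint8);f[:250]=e;cs,s,_=snap("scene","s11");f[250:]=cv2.resize(s[175:285,200:326],(400,350),interpolation=cv2.INTER_CUBIC)
cv2.imwrite("pics/c11.png",np.hstack([b,f])[:,:,::-1])
E
```

```text
t 29.1 tcp [ 0.5881 -0.034   0.1354] yaw 95.38 turn 0.03 | shift cm in final axes [-0.05 -0.02  2.74] force [-0.2  0.6 -1. ] w 0.027
```

View pics/c11.png

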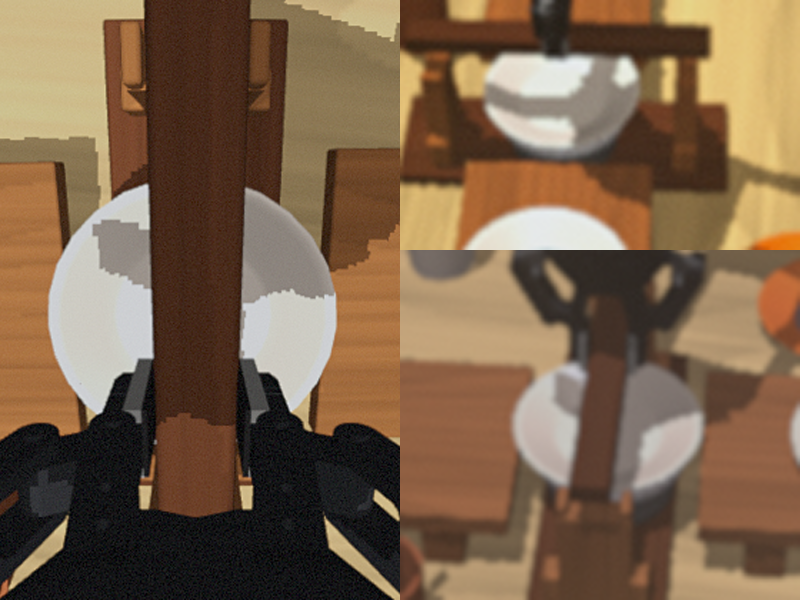

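The view shows the bar (x 146–250, centre 198) centred between the far post's cheeks (121–272, centre 196.5), and nearly symmetric at the near post. I'll lower it.

Call:
apply_moves:
  increments:
    - [[0,-0.05,0,0.6,0],[0,0,0,0.6,0],[0,0,0,0.5,0],[0,0,0,0.4,0],[0,0,0,0.3,0],[0,0,0,0.1,0],[0,0,0,0,0],[0,0,0,0,0]]

```text
t: 30.05
ee_pos: [0.5884, -0.0352, 0.1105]
tool_rot: [3.141, 0.0, 1.664]
ft_force: [0.4, -0.9, -1.4]
grip_width: 0.0271
```

Call:
apply_moves:
  increments:
    - [[0,0,0,0.1,0],[0,0,0,0.1,0],[0,0,0,0,0],[0,0,0,0,0],[0,0,0,0,0],[0,0,0,0,0],[0,0,0,0,0],[0,0,0,0,0]]

```text
t: 30.85
ee_pos: [0.5882, -0.0351, 0.1083]
tool_rot: [-3.142, 0.0, 1.664]
ft_force: [-0.3, 0.6, -0.2]
grip_width: 0.0266
```

Call:
apply_moves:
  increments:
    - [[0,0,0,0.1,0],[0,0,0,0.1,0],[0,0,0,0.05,0],[0,0,0,0,0],[0,0,0,0,0],[0,0,0,0,0],[0,0,0,0,0],[0,0,0,0,0]]

```text
t: 31.65
ee_pos: [0.5884, -0.0352, 0.1079]
tool_rot: [3.141, 0.0, 1.664]
ft_force: [-6.2, 0.6, 12.8]
grip_width: 0.027
```

Seated: z holds at 0.1079 with 13 N upward. I'll release and rise.

Call:
apply_moves:
  increments:
    - [[2.9,0,0,-0.15,0],[3.6,0,0,0,0],[4.5,0,0,0,0],[4.5,0,0,0,0],[4.5,0,0,-1,0],[4.5,0,0,-2,0],[4.5,0,0,-3,0],[4.5,0,0,-4,0]]

```text
t: 32.45
ee_pos: [0.5869, -0.0349, 0.2069]
tool_rot: [-3.138, -0.001, 1.664]
ft_force: [0.1, 0.5, -0.7]
grip_width: 0.0452
```

Call:
apply_moves:
  increments:
    - [[4.5,0,-2,-1,0],[4.5,0,-2,-1,0],[4.5,0,0,0,0],[4.5,0,0,0,0],[4.5,0,0,0,0],[4.5,0,0,0,0],[4.5,0,0,0,0],[4.5,0,0,0,0]]

```text
t: 33.25
ee_pos: [0.5484, -0.0388, 0.2268]
tool_rot: [-3.141, -0.0, 1.664]
ft_force: [-0.8, -0.4, -0.9]
grip_width: 0.0449
```

```bash
python3 - <<'E'
from h import *
c,im,o=snap("wrist","w12");cd,d,_=snap("side","d12");cs,s,_=snap("scene","s12")
plan([.588,-.0345,.108],95.35)
a=cv2.resize(s[170:300,150:400],(400,208),interpolation=cv2.INTER_CUBIC)
e=cv2.resize(d[180:255,225:345],(400,250),interpolation=cv2.INTER_CUBIC)
f=np.zeros((600,400,3),np.uint8);f[:250]=e;f[250:]=cv2.resize(s[175:285,200:326],(400,350),interpolation=cv2.INTER_CUBIC)
b=cv2.resize(im,(800,600),interpolation=cv2.INTER_CUBIC)[:,200:600]
cv2.imwrite("pics/c12.png",np.hstack([b,f])[:,:,::-1])
# predicted bar top corners, seated, per camera (wrist px in crop coords)
t=np.radians(5.35);C=[(.5875+x*np.cos(t)-y*np.sin(t),-.0345+x*np.sin(t)+y*np.cos(t),.123) for x in(-.13,.13) for y in(-.014,.014)]
print("wrist",((w2px(c,C)*800/560)-[200,0]).round().tolist());print("side",((w2px(cd,C)-[225,180])*10/3).round().tolist());print("scene",((w2px(cs,C)-[200,175])*3.18+[0,250]).round().tolist())
E
```

```text
t 33.4 tcp [ 0.5484 -0.0388  0.2271] yaw 95.35 turn -0.0 | shift cm in final axes [ 0.06  3.98 11.91] force [ 0.4  0.1 -0. ] w 0.0449
wrist [[171.0, 133.0], [225.0, 133.0], [178.0, 529.0], [218.0, 529.0]]
side [[310.0, 44.0], [310.0, 67.0], [12.0, 37.0], [7.0, 60.0]]
scene [[206.0, 263.0], [242.0, 265.0], [168.0, 514.0], [210.0, 517.0]]
```

View pics/c12.png

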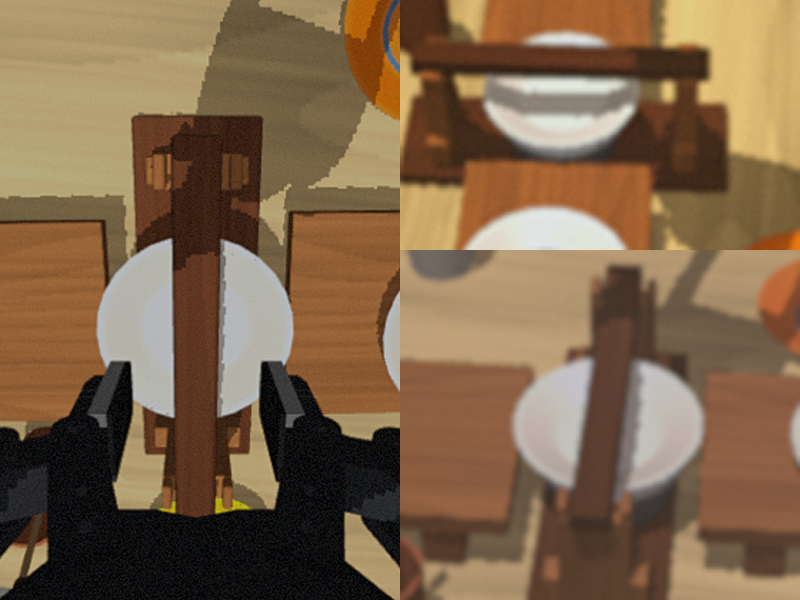

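The bar sits between the cheeks at both posts: wrist far end at x 172–222 against 171–225 predicted, and the side and scene views match a seated bar. The plate beneath is undisturbed and the fingers are clear, so I'm handing in.

```bash
python3 -c "
from station import env
print(env.close_job())"
```

```text
the job is handed in; nothing more can be done
None
```

The plate change is done and handed in at about 33 s of the 72 s allowed. No verdict is reported, so the results below come from my own camera checks.

- **Bar:** I laid it on the bench on the robot's side, then put it back across both posts. In the last pictures it lies between the cheeks at both ends, within a few pixels of where a level, seated bar should appear. The fit was firm when I lowered it, with about 13 N upward before I let go.
- **Painted plate:** I pushed it by the rim onto the empty board. It stands about 4 mm from the board's middle, well inside the limits.
- **Blank plate:** I pushed it by the rim onto the wheel. In the scene and side pictures it is within about 1.5 mm of the wheel's centre; the limit is 8 mm. I measured this before putting the bar back, and after that only checked by eye that it had not moved.
- **Paint jar, brush pot and water cup:** The gripper stayed clear of all three, and no force reading suggested contact. I didn't measure their positions again at the end.

**Disagreements:**
- **Camera offsets:** the cameras differ by 2–4 mm on absolute positions, so I compared plate and wheel within the same picture.
- **Failed fits:** two plate fits taken during the push, from the scene and side cameras, were spoiled by the gripper and the wheel behind. I used the wrist camera's fit there instead.

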